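# Stamp a spacer sleeve on the treadle press

## Robot

A 6-joint arm with a two-finger parallel gripper is mounted at the origin on the work surface. World frame = base frame: x ahead of the robot, y to its left, z up, the work surface at z = 0. Lengths are in m, angles in rad, forces in N, time in s.
With the tool pointing down it reaches from about 0.225 to 0.875 m from the base axis. Payload 3.4 kg.
Tool frame: the origin (TCP) lies at the very end of the fingers, on their centre line; the grasp point (between the pads) lies 19 mm behind it (grip_depth is the distance from the TCP to the grasp point, in m); x points along the fingers, z is the direction in which the jaws open and shut, and the axes are right-handed (so a half turn about x gives the same grasp; the last joint's range is limited). The gripper opens to 85 mm and grips with 20 to 120 N. Pads are 22 mm wide; open, the fingers measure 114 mm over their backs; the gripper's body (76 mm by 85 mm) begins 54 mm behind the grasp point. The pads swing forward as they close: fully open they stand 13 mm farther back than shut.
Start: joints at [-1.295, 0.276, 1.505, -0, 1.361, -0.121], TCP at [0.222, -0.53, 0.205] pointing down, gripper open.
Joint ranges: [-2.89, 2.89], [-0.75, 2.08], [0.22, 2.7], [-1.18, 4.32], [0.11, 2.71], [-2.7, 2.7]. Speed limits (rad/s): [2.57, 2.57, 3.14, 3.14, 3.14, 3.14].

## Interface

Orientations are given as a unit quaternion [w, x, y, z].
In Python, from rig import get_state, get_image, sign_off, grip_depth gives the robot as it stands. The module is installed in compiled form; this text tells all that it offers.
- The arm moves only by the tool arm_command, never from a script. Its argument "series" is a list of rows, each an object with "dp": the shift along the tool's x, y, z scaled (see below), a list of three; "angular": the turn, a rotation vector about the tool's x, y, z scaled (see below), a list of three; "gripper": the finger opening in mm, from 0 to 85.4. A call has exactly 8 rows; each row shifts and turns the pose as measured when the row begins, along the tool's axes as they then stand; what a row does not reach is not made up. The controller multiplies each number of a shift by 0.12 m and each number of a turn by 90 degrees. A row lasts 1/8 s, in which the tool goes at most 62.5 mm and 10.7 degrees, less where a joint would pass 70% of its speed; a pose out of reach is approached as far as the arm can. A call with a number of a shift or a turn outside -1 to 1 is refused whole. A call with a gripper value outside its range is refused whole. The fingers move at their own pace and stop on an object; "grip_force" is the grip in N (left out, the last holds). Time passes only in rows, so rows that do not move let the fingers close, or fill a call up. It gives the time, the measured TCP pose, the force and the opening at its end, in the units of the state.
- get_state(): the state, without advancing time (a new reading comes with each control period).
- get_image(name): name is "scene" or "top" or "wrist"; returns a dict with "image" (400x640x3 uint8, blue, green, red), "depth" (400x640 float32, m along the optical axis (not along the pixel's ray), 0 where there is no reading), "mtx" (3x3 intrinsics, pixels), "k1" (the pictures are not rectified: a ray, as slopes to the right and down, at radius r is drawn at 1 + k1 r^2 times it, then the intrinsics apply), "view" (4x4, takes a point from world to camera coordinates); the wrist camera has in their place "mount" (4x4, takes a point from camera to tool coordinates, whose origin is the TCP and whose axes are the tool frame's). Camera axes: x right, y up, looking along -z (the intrinsics and any distortion apply to the point x, -y, -z); pixel columns grow to the right and rows downward; lengths in m; the calibration is good to about 2 mm. A picture is of the moment at which its call begins: read the wrist's pose just before it.
- sign_off(): hands the job in, once; it reports no verdict.
The state is a dict: "clock": time; "qpos": joint angles; "qd": joint speeds; "effort": joint torques, N m; "position": TCP position; "ee_rot": TCP orientation; "contact_force": force on the tool from outside, world axes, zero at the start; "moment": the same for the moment, N m; "width": finger opening in m.
Only numpy, scipy, OpenCV 4.12 (cv2) and the standard library are available. Lean on these libraries where they do the work, as an engineer would, in place of code of your own. Each camera call takes 0.05 s, during which the arm holds its last target. There are 200 camera calls.

## Task

Fit the aluminium spacer sleeve over the upright post of the bench stamping press, lowering it (do not let it drop) until it sits flat on its seat. Then press the treadle right down to its stop with the gripper's fingers, hold it there for a moment so that the stamp takes on the side of the sleeve, and let the treadle come back up. Leave the sleeve on the post, and leave the solid blank, the chuck key and the collet where they are.

Things in the scene. Friction and masses are not known exactly. Their poses are not given: they have to be found in the camera images.
- press: Grey bench stamping press, fixed: base plate 270 x 340 x 12 mm with an upright post on its left (+y) half, a ram behind the post, a cross-shaft along the far edge and a treadle on its right half. Origin on the bench, 12.5 mm nearer the operator's edge than the plate's centre; x points from that edge to the shaft, y left along the shaft, z up; turned by up to 0.3 rad.
- stamp (a point): Centre of the ram's rubber stamp face, 72 mm above the bench, 43 mm behind (+x) the post's axis; axes as the press. Treadle down, it slides 15.6 mm towards the post and touches the sleeve. Stamp and holder reach 60 to 84 mm above the bench; the ram guide, 97 mm high, starts 67 mm behind the post's axis. Fingers placed on the sleeve along the press's y clear them.
- post_seat (a point): Centre of the flat round seat (68 mm diameter) on which the sleeve must stand, 50 mm above the bench, on the post's axis; axes as the press. The post is 39 mm in diameter, rises 77 mm above the seat, and its top 19 mm taper to 22 mm.
- post_top (a point): Centre of the post's top, 127 mm above the bench, 77 mm above the seat; axes as the press.
- pad (a point): Pressing point on the treadle's black rubber pad (97 x 70 mm), on its centre line, 130 mm from the hinge axis, 45 mm from the free end (which is nearer the robot); moves with the treadle. Up: pad slopes 0.35 rad, free end raised, point 80 mm above the bench. At the stop: pad level, point 36 mm above the bench. Force here: about 4 N to start, 11 N at the stop. Axes as the press when up.
- treadle_hinge (a point): Point on the treadle's hinge axis (the cross-shaft, along the press's y), level with the pad's centre line, 30 mm above the bench; axes as the press.
- treadle (a joint): Angle of the treadle, rad: 0 fully up (where its spring returns it), 0.35 at the bottom stop; grows as the pad is pushed down.
- sleeve: Plain aluminium spacer sleeve (a tube) standing upright loose on the bench to the left of the press: outside diameter 60 mm, bore 43 mm right through, 65 mm high, about 0.25 kg. Origin at the centre of its lower face, z along its axis. It may stand nearer or farther than the blank.
- blank: Bystander: solid aluminium disc blank with no bore, 56 mm diameter, 45 mm high, standing on the bench to the left of the press. Origin at the centre of its underside.
- chuck_key: Bystander: dark steel T-handled chuck key lying on the bench to the right of the press, shank 95 mm long, cross-bar 130 mm, 22 mm thick. Origin on the bench under the shank.
- collet: Bystander: dark steel lathe collet standing on the bench to the right of the press, 37 mm diameter, 78 mm high. Origin at the centre of its underside.

How it is judged:
By the outcome, as a careful person would: the job done as asked, in the order asked, and still so for the second after the job is handed in, with the robot touching nothing.
It also fails if it takes over 58 s, if anything falls off the work surface, if the arm or the gripper's body presses on something with over 40 N, if the wrist force passes 120 N, or if a joint passes its speed limit or range.

## Working session

There is one attempt and no reset: what is moved stays moved. The work goes in short steps, Python scripts to look and compute and a tool call to move; the robot and the scene stay as the last step left them, time stands still between calls to the robot, and variables do not carry over. Pictures are saved under pics/ and viewed, about 8 in all and at most 12, crops included, and the job is handed in when it is done.

Besides the shell and the picture viewer there is one more tool, called after "Call:" as name(argument=value, ...) on one line, values as JSON. arm_command: Moves the arm, as the interface text tells. Its arguments: {"type":"object","properties":{"series":{"type":"array","items":{"type":"object","properties":{"dp":{"type":"array","items":{"type":"number"}},"angular":{"type":"array","items":{"type":"number"}},"gripper":{"type":"number"}}}},"grip_force":{"type":"number"}},"required":["series"]}

```bash
mkdir -p pics; cat > h.py <<'E'
import numpy as np, cv2
from rig import get_state, get_image, sign_off, grip_depth
from scipy.spatial.transform import Rotation as R
def pose():
    s=get_state(); q=s['ee_rot']; T=np.eye(4)
    T[:3,:3]=R.from_quat([q[1],q[2],q[3],q[0]]).as_matrix(); T[:3,3]=s['position']; return s,T
def cloud(n):
    """image and per-pixel world points (nan where no depth)"""
    s,T=pose(); d=get_image(n); K=np.array(d['mtx']); k=d['k1']
    C=T@np.array(d['mount']) if n=='wrist' else np.linalg.inv(np.array(d['view']))
    v,u=np.mgrid[0:400,0:640].astype(float)
    p=cv2.undistortPointsIter(np.stack([u.ravel(),v.ravel()],1)[:,None],K,np.array([k,0,0,0.]),None,None,(3,50,1e-9))[:,0] if hasattr(cv2,'undistortPointsIter') else cv2.undistortPoints(np.stack([u.ravel(),v.ravel()],1)[:,None],K,np.array([k,0,0,0.]))[:,0]
    z=d['depth'].ravel().astype(float); z[z==0]=np.nan
    P=np.stack([p[:,0]*z,-p[:,1]*z,-z,np.ones_like(z)],1)@C.T
    return d['image'],P[:,:3].reshape(400,640,3)
E
python3 - <<'E'
from h import *
s,T=pose(); print(s, T.round(3), grip_depth)
a,P=cloud('top'); b,Q=cloud('scene')
cv2.imwrite('pics/a.png',a); cv2.imwrite('pics/b.png',b)
np.savez('c.npz',P=P,Q=Q)
E
```

```text
{'clock': 0.0, 'qpos': array([-1.29501421e+00,  2.76584991e-01,  1.50611805e+00, -7.65494316e-06,
        1.36069749e+00, -1.21010437e-01]), 'qd': array([-1.49901893e-03,  5.21821363e-04, -3.23537460e-05, -3.21796687e-04,
        6.39271074e-04,  1.27474746e-03]), 'effort': array([-1.83575685e-03, -4.16775155e+01, -2.45807147e+01, -4.54766623e-04,
        1.11014169e-02,  8.20174733e-06]), 'position': array([ 0.2220466 , -0.52978026,  0.20435147]), 'ee_rot': array([ 0.58825342,  0.39205634,  0.58922798, -0.391229  ]), 'contact_force': array([ 0.14266909, -0.12923331,  0.02616922]), 'moment': array([-0.02809464,  0.01173054, -0.06312579]), 'width': 0.08537960791444608} [[-0.     0.922  0.386  0.222]
 [ 0.002  0.386 -0.922 -0.53 ]
 [-1.     0.    -0.002  0.204]
 [ 0.     0.     0.     1.   ]] 0.0187
```

View pics/a.png

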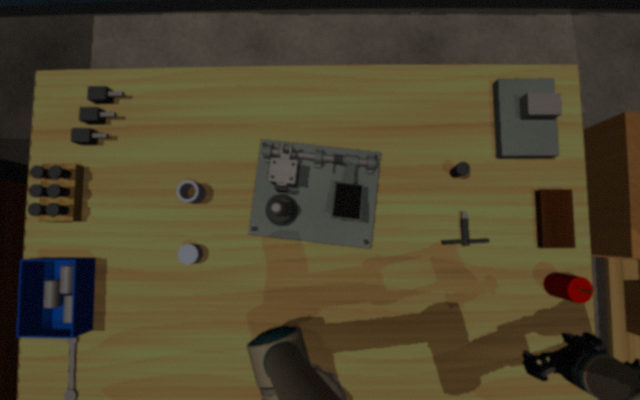

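View pics/b.png

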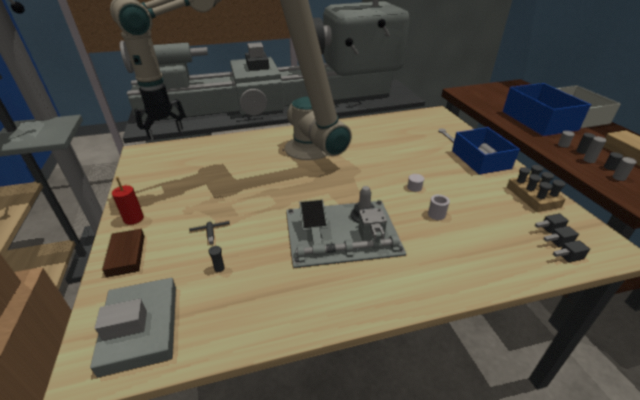

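Top view: the sleeve with its bore is at (190,191), the blank at (190,254), the post at (282,209) and the black pad at (348,201). The collet is at (459,170) and the key at (465,235). The scene view agrees.

```bash
python3 - <<'E'
from h import *
c=np.load('c.npz'); P,Q=c['P'],c['Q']; a=cv2.imread('pics/a.png')
def circ(p):
    return cv2.minEnclosingCircle(p[:,:2].astype(np.float32))
def box(u0,u1,v0,v1,z0,z1,X=P):
    q=X[v0:v1,u0:u1].reshape(-1,3); q=q[(q[:,2]>z0)&(q[:,2]<z1)]; return q
for n,b in dict(sleeve=(170,212,172,210,.055,.075),blank=(172,210,236,270,.035,.055),posttop=(262,302,190,230,.118,.14),seat=(262,302,190,230,.04,.06)).items():
    q=box(*b)
    if len(q): print(n,len(q),q.mean(0).round(4),np.median(q[:,2]).round(4),circ(q), ((q.max(0)+q.min(0))/2).round(4))
# press plate
m=np.zeros((400,640),bool); m[130:255,240:390]=1
z=P[...,2]; m&=(z>.006)&(z<.02)
rect=cv2.minAreaRect(P[m][:,:2].astype(np.float32)); print('plate',rect,m.sum())
mm=np.zeros((400,640),bool); mm[178:226,325:370]=1; mm&=(z>.045)&(z<.12); g=a.max(2)<60
q=P[mm&g]; print('pad',len(q),q.mean(0),cv2.minAreaRect(q[:,:2].astype(np.float32)),q[:,2].min(),q[:,2].max())
d=P[201:203,100:150,2]; print('bench z',np.nanmedian(d))
# scene-cam checks
for n,b in dict(sleeve=(425,452,190,222,.055,.075),posttop=(350,380,180,215,.115,.14)).items():
    q=box(*b,X=Q); 
    if len(q): print('scene',n,len(q),((q.max(0)+q.min(0))/2).round(4),circ(q))
E
```

```text
sleeve 229 [0.5784 0.3035 0.0639] 0.0642 ((0.5787606835365295, 0.30401983857154846), 0.030451595783233643) [0.5784 0.3041 0.0632]
blank 366 [0.4112 0.3055 0.0442] 0.0443 ((0.4102415442466736, 0.3071766793727875), 0.029158322140574455) [0.411  0.3072 0.0427]
posttop 105 [0.5294 0.0595 0.1253] 0.1258 ((0.5291293263435364, 0.05941610783338547), 0.014677567407488823) [0.5292 0.0604 0.1245]
seat 299 [0.5278 0.0555 0.0498] 0.0498 ((0.5301841497421265, 0.06016895920038223), 0.034121155738830566) [0.5299 0.0603 0.0502]
plate ((0.5897973775863647, -0.0199282169342041), (0.39888355135917664, 0.3264188766479492), 83.76118469238281) 7600
pad 1089 [ 0.54891926 -0.11842581  0.0781801 ] ((0.556128203868866, -0.11888659000396729), (0.07767560333013535, 0.11321648210287094), 83.75762939453125) 0.0531500721985656 0.09798401277834556
bench z -0.00021595563375897964
scene sleeve 162 [0.5818 0.3067 0.0619] ((0.5820942521095276, 0.3051880896091461), 0.03259280323982239)
scene posttop 58 [0.5323 0.0606 0.1223] ((0.5322732925415039, 0.061119165271520615), 0.015069836750626564)
```

```bash
cat >> h.py <<'E'
YAW=-0.109
def goal(yaw=YAW):
    c,s=np.cos(yaw),np.sin(yaw); z=np.array([s,-c,0]); x=np.array([0,0,-1.]); return np.stack([x,np.cross(z,x),z],1)
def rows(target,n,Rg=None,maxdeg=10):
    """print n rows (scaled units, tool axes) from the present pose to target"""
    s,T=pose(); p=T[:3,3].copy(); Rc=T[:3,:3].copy(); Rg=goal() if Rg is None else Rg; st=(np.array(target)-p)/n
    for i in range(n):
        d=Rc.T@st/0.12
        rv=R.from_matrix(Rc.T@Rg).as_rotvec(); a=np.linalg.norm(rv)
        if a>np.radians(maxdeg): rv*=np.radians(maxdeg)/a
        print(d.round(3).tolist(),(rv/(np.pi/2)).round(3).tolist()); Rc=Rc@R.from_rotvec(rv).as_matrix()
E
python3 - <<'E'
from h import *
z=np.array([np.sin(.109),-0,0])
print(goal().round(3))
rows([.579,.304,.2],18)
E
```

```text
[[ 0.     0.994 -0.109]
 [ 0.    -0.109 -0.994]
 [-1.     0.     0.   ]]
[0.003, 0.302, -0.292] [0.111, -0.0, 0.0]
[0.002, 0.246, -0.34] [0.111, -0.0, 0.0]
[0.002, 0.183, -0.378] [0.1, -0.0, 0.0]
[0.002, 0.122, -0.402] [0.0, -0.0, -0.0]
[0.002, 0.122, -0.402] [0.0, 0.0, 0.0]
[0.002, 0.122, -0.402] [0.0, 0.0, 0.0]
[0.002, 0.122, -0.402] [0.0, 0.0, 0.0]
[0.002, 0.122, -0.402] [0.0, 0.0, 0.0]
[0.002, 0.122, -0.402] [0.0, 0.0, 0.0]
[0.002, 0.122, -0.402] [0.0, 0.0, 0.0]
[0.002, 0.122, -0.402] [0.0, 0.0, 0.0]
[0.002, 0.122, -0.402] [0.0, 0.0, 0.0]
[0.002, 0.122, -0.402] [0.0, 0.0, 0.0]
[0.002, 0.122, -0.402] [0.0, 0.0, 0.0]
[0.002, 0.122, -0.402] [0.0, 0.0, 0.0]
[0.002, 0.122, -0.402] [0.0, 0.0, 0.0]
[0.002, 0.122, -0.402] [0.0, 0.0, 0.0]
[0.002, 0.122, -0.402] [0.0, 0.0, 0.0]
```

Call:
arm_command(series=[{"dp":[-0.03,0.3,-0.29],"angular":[0.11,0,0],"gripper":85},{"dp":[-0.03,0.25,-0.34],"angular":[0.11,0,0],"gripper":85},{"dp":[-0.03,0.18,-0.38],"angular":[0.1,0,0],"gripper":85},{"dp":[0,0.12,-0.4],"angular":[0,0,0],"gripper":85},{"dp":[0,0.12,-0.4],"angular":[0,0,0],"gripper":85},{"dp":[0,0.12,-0.4],"angular":[0,0,0],"gripper":85},{"dp":[0,0.12,-0.4],"angular":[0,0,0],"gripper":85},{"dp":[0,0.12,-0.4],"angular":[0,0,0],"gripper":85}], grip_force=60)

```text
clock: 1.1
position: [0.386, -0.1532, 0.213]
ee_rot: [0.464, 0.533, 0.468, -0.531]
contact_force: [1.3, 0.6, 0.3]
width: 0.0853
```

```bash
python3 - <<'E'
from h import *
rows([.579,.304,.2],13)
E
```

```text
[0.01, 0.084, -0.307] [-0.014, -0.004, 0.001]
[0.008, 0.091, -0.305] [0.0, 0.0, -0.0]
[0.008, 0.091, -0.305] [0.0, 0.0, 0.0]
[0.008, 0.091, -0.305] [0.0, 0.0, 0.0]
[0.008, 0.091, -0.305] [0.0, 0.0, 0.0]
[0.008, 0.091, -0.305] [0.0, 0.0, 0.0]
[0.008, 0.091, -0.305] [0.0, 0.0, 0.0]
[0.008, 0.091, -0.305] [0.0, 0.0, 0.0]
[0.008, 0.091, -0.305] [0.0, 0.0, 0.0]
[0.008, 0.091, -0.305] [0.0, 0.0, 0.0]
[0.008, 0.091, -0.305] [0.0, 0.0, 0.0]
[0.008, 0.091, -0.305] [0.0, 0.0, 0.0]
[0.008, 0.091, -0.305] [0.0, 0.0, 0.0]
```

Call:
arm_command(series=[{"dp":[0,0.12,-0.42],"angular":[-0.014,-0.004,0],"gripper":85},{"dp":[0,0.13,-0.46],"angular":[0,0,0],"gripper":85},{"dp":[0,0.13,-0.46],"angular":[0,0,0],"gripper":85},{"dp":[0,0.13,-0.46],"angular":[0,0,0],"gripper":85},{"dp":[0,0.13,-0.46],"angular":[0,0,0],"gripper":85},{"dp":[0,0.13,-0.46],"angular":[0,0,0],"gripper":85},{"dp":[0,0.13,-0.46],"angular":[0,0,0],"gripper":85},{"dp":[0,0.13,-0.46],"angular":[0,0,0],"gripper":85}])

```text
clock: 2.1
position: [0.5598, 0.2812, 0.2102]
ee_rot: [-0.473, -0.525, -0.472, 0.528]
contact_force: [0.1, -0.9, 0.5]
width: 0.0852
```

```bash
python3 - <<'E'
from h import *
s,T=pose(); print(s['position'],s['qpos'])
rows([.579,.304,.2],2)
a,P=cloud('wrist'); cv2.imwrite('pics/w1.png',a)
z=P[...,2]; m=(z>.057)&(z<.072)
n,l,st,c=cv2.connectedComponentsWithStats(m.astype(np.uint8))
for i in range(1,n):
    if st[i,4]>300:
        q=P[l==i]; print(st[i],np.median(q[:,2]),cv2.minEnclosingCircle(q[:,:2].astype(np.float32)),((q.max(0)+q.min(0))/2))
E
```

```text
[0.55975409 0.28120382 0.21022117] [ 0.35635264  0.35366585  1.37711432 -0.00294821  1.41465923  2.03555532]
[0.042, 0.07, -0.103] [0.001, 0.003, 0.001]
[0.043, 0.069, -0.103] [0.0, 0.0, 0.0]
[542   5  15  48 319] 0.06698529274190562 ((0.6821191310882568, 0.05607544630765915), 0.019963739439845085) [0.68206665 0.0557177  0.06588756]
[506  56  21  70 584] 0.06493764869851687 ((0.6297011971473694, 0.08150611072778702), 0.03127901256084442) [0.6297012  0.08264667 0.06449996]
[ 264  140   59   58 1386] 0.06541051857263733 ((0.5780673623085022, 0.3049244284629822), 0.030041519552469254) [0.57771536 0.30473673 0.06250709]
[508 172  32  36 329] 0.06435004182434156 ((0.5303611159324646, 0.06366285681724548), 0.018914654850959778) [0.53078839 0.06696359 0.06448011]
[  0 336  61  12 420] 0.06456109520482378 ((0.3995104432106018, 0.6668486595153809), 0.043043266981840134) [0.39948879 0.6668487  0.06452968]
```

View pics/w1.png

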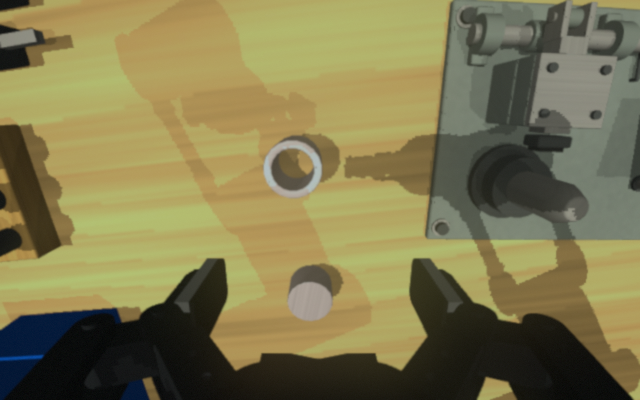

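The wrist view shows the sleeve's bore at (293,167), between the fingers laterally, and its fitted centre of (0.578, 0.305) agrees with the top camera. The blank is at (310,293) and the post at (530,190).

Call:
arm_command(series=[{"dp":[0,0.07,-0.11],"angular":[0,0,0],"gripper":85},{"dp":[0,0.06,-0.1],"angular":[0,0,0],"gripper":85},{"dp":[0.2,0,0],"angular":[0,0,0],"gripper":85},{"dp":[0.3,0,0],"angular":[0,0,0],"gripper":85},{"dp":[0.3,0,0],"angular":[0,0,0],"gripper":85},{"dp":[0.2,0,0],"angular":[0,0,0],"gripper":85},{"dp":[0,0,0],"angular":[0,0,0],"gripper":85},{"dp":[0,0,0],"angular":[0,0,0],"gripper":85}])

```text
clock: 3.15
position: [0.5812, 0.313, 0.0846]
ee_rot: [-0.472, -0.525, -0.474, 0.526]
contact_force: [-0.3, 0.6, 1.1]
width: 0.0848
```

```bash
python3 - <<'E'
from h import *
s,T=pose(); print(s['position'])
rows([.578,.305,.028],1)
a,P=cloud('wrist')
z=P[...,2]; m=(z>.060)&(z<.070)
n,l,st,c=cv2.connectedComponentsWithStats(m.astype(np.uint8))
for i in range(1,n):
    if st[i,4]>300:
        q=P[l==i]; print(st[i],np.median(q[:,2]),cv2.minEnclosingCircle(q[:,:2].astype(np.float32)))
E
```

```text
[0.58123741 0.3130281  0.08462715]
[0.472, -0.019, 0.07] [0.003, -0.001, 0.002]
[ 286  185   92   88 3346] 0.065368439109522 ((0.5779427886009216, 0.3051525354385376), 0.030090967193245888)
```

Call:
arm_command(series=[{"dp":[0,-0.02,0.07],"angular":[0.003,0,0.002],"gripper":85},{"dp":[0,0,0],"angular":[0,0,0],"gripper":85},{"dp":[0.12,0,0],"angular":[0,0,0],"gripper":85},{"dp":[0.15,0,0],"angular":[0,0,0],"gripper":85},{"dp":[0.12,0,0],"angular":[0,0,0],"gripper":85},{"dp":[0.08,0,0],"angular":[0,0,0],"gripper":85},{"dp":[0,0,0],"angular":[0,0,0],"gripper":85},{"dp":[0,0,0],"angular":[0,0,0],"gripper":85}])

```text
clock: 4.2
position: [0.5794, 0.305, 0.0277]
ee_rot: [0.473, 0.529, 0.472, -0.524]
contact_force: [-0.7, 0.7, -0.6]
width: 0.0846
```

```bash
python3 - <<'E'
from h import *
rows([.578,.305,.028],1); print(get_state()['contact_force'])
E
```

```text
[-0.002, -0.012, 0.001] [0.0, -0.002, -0.003]
[-0.6642045   0.74031426 -0.64712394]
```

Call:
arm_command(series=[{"dp":[0,-0.012,0],"angular":[0,-0.002,-0.003],"gripper":85},{"dp":[0,0,0],"angular":[0,0,0],"gripper":65},{"dp":[0,0,0],"angular":[0,0,0],"gripper":50},{"dp":[0,0,0],"angular":[0,0,0],"gripper":50},{"dp":[0,0,0],"angular":[0,0,0],"gripper":50},{"dp":[0,0,0],"angular":[0,0,0],"gripper":50},{"dp":[0,0,0],"angular":[0,0,0],"gripper":50},{"dp":[0,0,0],"angular":[0,0,0],"gripper":50}], grip_force=60)

```text
clock: 5.2
position: [0.579, 0.3055, 0.03]
ee_rot: [0.472, 0.527, 0.472, -0.525]
contact_force: [-0.2, -0.5, 0.1]
width: 0.0559
```

```bash
python3 - <<'E'
from h import *
s,T=pose();print(s['width'],s['contact_force'],T[:3,3])
rows([.53,.061,.17],1)
E
```

```text
0.055928707099720816 [-0.22257203 -0.50162737  0.09878553] [0.57896942 0.30545945 0.0300496 ]
[-1.17, -0.181, 2.068] [0.0, -0.001, -0.002]
```

Call:
arm_command(series=[{"dp":[-0.1,0,0],"angular":[0,0,0],"gripper":50},{"dp":[-0.2,0,0],"angular":[0,0,0],"gripper":50},{"dp":[-0.25,0,0],"angular":[0,0,0],"gripper":50},{"dp":[-0.25,0,0],"angular":[0,0,0],"gripper":50},{"dp":[-0.2,0,0],"angular":[0,0,0],"gripper":50},{"dp":[-0.15,0,0],"angular":[0,0,0],"gripper":50},{"dp":[0,0,0],"angular":[0,0,0],"gripper":50},{"dp":[0,0,0],"angular":[0,0,0],"gripper":50}])

```text
clock: 6.2
position: [0.5769, 0.3048, 0.173]
ee_rot: [-0.472, -0.526, -0.472, 0.527]
contact_force: [-1.2, -0.6, -2.6]
width: 0.0563
```

```bash
cat >> h.py <<'E'
def ring(P,T,lo=.02,hi=.055):
    """sleeve's upper rim in tool axes: plane, centre"""
    q=(P.reshape(-1,3)-T[:3,3])@T[:3,:3]
    return q
E
python3 - <<'E'
from h import *
s,T=pose();print(s['width'],s['contact_force'],T[:3,3])
a,P=cloud('wrist'); cv2.imwrite('pics/w2.png',a)
q=((P-T[:3,3])@T[:3,:3])
v,u=np.mgrid[0:400,0:640]
for y in (180,230,260,290,320,350): print(y,[tuple(q[y,x].round(3)) for x in (270,300,330,360)])
E
```

```text
0.05631716774089766 [-1.15593462 -0.55042564 -2.56257913] [0.57691042 0.3048492  0.17295809]
180 [(np.float64(0.173), np.float64(-0.001), np.float64(-0.054)), (np.float64(0.173), np.float64(-0.001), np.float64(-0.021)), (np.float64(0.173), np.float64(-0.001), np.float64(0.013)), (np.float64(0.172), np.float64(-0.001), np.float64(0.046))]
230 [(np.float64(-0.029), np.float64(0.018), np.float64(-0.023)), (np.float64(-0.035), np.float64(0.02), np.float64(-0.009)), (np.float64(0.173), np.float64(-0.06), np.float64(0.013)), (np.float64(-0.035), np.float64(0.02), np.float64(0.018))]
260 [(np.float64(-0.035), np.float64(0.005), np.float64(-0.023)), (np.float64(0.013), np.float64(-0.019), np.float64(-0.012)), (np.float64(0.016), np.float64(-0.021), np.float64(0.007)), (np.float64(-0.022), np.float64(-0.002), np.float64(0.021))]
290 [(np.float64(-0.036), np.float64(-0.011), np.float64(-0.024)), (np.float64(-0.021), np.float64(-0.02), np.float64(-0.01)), (np.float64(-0.018), np.float64(-0.021), np.float64(0.006)), (np.float64(-0.035), np.float64(-0.011), np.float64(0.02))]
320 [(np.float64(0.173), np.float64(-0.183), np.float64(-0.062)), (np.float64(-0.036), np.float64(-0.028), np.float64(-0.01)), (np.float64(-0.036), np.float64(-0.027), np.float64(0.005)), (np.float64(0.171), np.float64(-0.182), np.float64(0.053))]
350 [(np.float64(0.173), np.float64(-0.231), np.float64(-0.065)), (np.float64(0.173), np.float64(-0.23), np.float64(-0.025)), (np.float64(0.128), np.float64(-0.19), np.float64(0.013)), (np.float64(0.173), np.float64(-0.231), np.float64(0.055))]
```

View pics/w2.png

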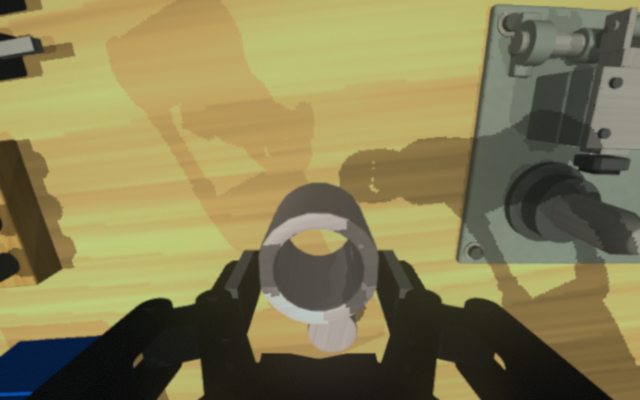

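The sleeve is held upright. Its rim is around (318,268), with the bore visible, and the post is at (600,205).

Call:
arm_command(series=[{"dp":[-0.12,-0.02,0.15],"angular":[0,0,0],"gripper":50},{"dp":[-0.03,-0.02,0.3],"angular":[0,0,0],"gripper":50},{"dp":[0,-0.03,0.35],"angular":[0,0,0],"gripper":50},{"dp":[0,-0.03,0.35],"angular":[0,0,0],"gripper":50},{"dp":[0,-0.03,0.35],"angular":[0,0,0],"gripper":50},{"dp":[0,-0.03,0.25],"angular":[0,0,0],"gripper":50},{"dp":[0,0,0.1],"angular":[0,0,0],"gripper":50},{"dp":[0,0,0],"angular":[0,0,0],"gripper":50}])

```text
clock: 7.25
position: [0.5289, 0.0738, 0.1924]
ee_rot: [-0.472, -0.524, -0.472, 0.529]
contact_force: [0.1, 0.0, -2.4]
width: 0.056
```

```bash
cat >> h.py <<'E'
from scipy.optimize import least_squares
def rim():
    s,T=pose(); a,P=cloud('wrist'); q=((P-T[:3,3])@T[:3,:3])
    r=np.hypot(q[...,1],q[...,2]); m=(q[...,0]>-.045)&(q[...,0]<-.025)&(r<.045)
    z0=np.median(q[m][:,0]); m&=abs(q[...,0]-z0)<.003
    n,l,st,c=cv2.connectedComponentsWithStats(m.astype(np.uint8)); i=1+st[1:,4].argmax(); p=q[l==i]
    A=np.c_[np.ones(len(p)),p[:,1:]]; pl=np.linalg.lstsq(A,p[:,0],rcond=None)[0]
    # annulus 21.5..30: fit centre penalising points outside it
    f=lambda c:(lambda d:np.r_[np.clip(d-.030,0,None),np.clip(.0215-d,0,None)])(np.hypot(p[:,1]-c[0],p[:,2]-c[1]))
    c=least_squares(f,[p[:,1].mean(),p[:,2].mean()],x_scale=1e-3,diff_step=1e-3).x
    return a,P,T,pl,c,len(p)
E
python3 - <<'E'
from h import *
a,P,T,pl,c,n=rim(); print('rim plane',pl,'centre y,z',c,n)
s,T=pose(); print(T[:3,3]); ctr=T[:3,3]+T[:3,:3]@np.r_[pl[0],c]; print('rim centre world',ctr)
cv2.imwrite('pics/w3.png',a)
# post as seen in the wrist camera (may be hidden) and again from the top camera
for nm,X in(('wrist',P),('top',cloud('top')[1]),('scene',cloud('scene')[1])):
    m=(np.hypot(X[...,0]-.53,X[...,1]-.061)<.05)
    for lo,hi in((.12,.131),(.045,.055)):
        q=X[m&(X[...,2]>lo)&(X[...,2]<hi)]
        if len(q)>10: print(nm,lo,len(q),((q.max(0)+q.min(0))/2).round(4),q.mean(0).round(4))
rows([.53,.061,.185],1)
E
```

```text
rim plane [-0.03534782  0.0024568  -0.00314175] centre y,z [ 0.00024164 -0.00067362] 5716
[0.52894353 0.07436293 0.19238948]
rim centre world [0.52942981 0.07519145 0.22773149]
wrist 0.12 16 [0.5395 0.0527 0.1212] [0.5392 0.0513 0.1209]
wrist 0.045 1401 [0.5346 0.0593 0.0499] [0.5442 0.0559 0.0505]
top 0.045 173 [0.5298 0.0534 0.05  ] [0.5194 0.0479 0.0501]
scene 0.12 43 [0.5342 0.06   0.1251] [0.5355 0.0597 0.1255]
scene 0.045 64 [0.5245 0.0605 0.0497] [0.5288 0.0511 0.0484]
[0.06, 0.02, 0.118] [0.001, 0.003, 0.003]
```

View pics/w3.png

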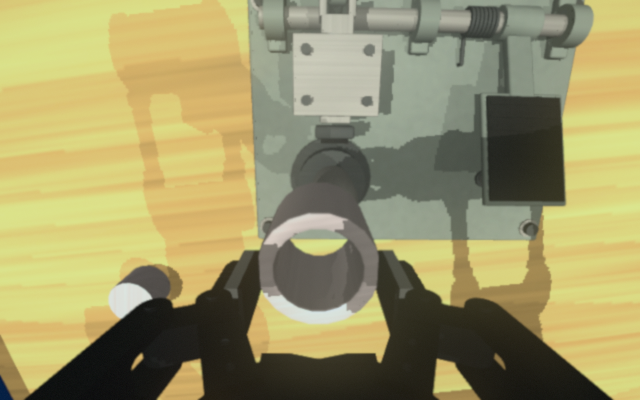

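The wrist view shows the sleeve rim at (318,268), with the seat and post partly behind it at (330,175) and the pad at (523,150). I'll fit the post flank and the seat edge for the post axis.

```bash
python3 - <<'E'
from h import *
c=np.load('c.npz')
def fitc(p,r):
    f=lambda c:np.hypot(p[:,0]-c[0],p[:,1]-c[1])-r
    s=least_squares(f,[.53,.061],loss='soft_l1',f_scale=.001,x_scale=1e-2); return s.x.round(4),np.median(abs(f(s.x))).round(4)
s,T=pose(); W=cloud('wrist')[1]
for nm,X in (('wrist',W),('top0',c['P']),('scene0',c['Q']),('scene',cloud('scene')[1])):
    r=np.hypot(X[...,0]-.53,X[...,1]-.061)
    p=X[(r<.026)&(X[...,2]>.056)&(X[...,2]<.104)]
    if len(p)>20: print(nm,'flank',len(p),fitc(p,.0195))
    m=((r<.045)&(X[...,2]>.046)&(X[...,2]<.054)).astype(np.uint8)
    e=m-cv2.erode(m,np.ones((3,3)))
    p=X[(e>0)&(r>.029)]
    if len(p)>10: print(nm,'seat edge',len(p),fitc(p,.0335))
# press yaw from wrist: pad outline
a=get_image('wrist')['image']; m=(W[...,2]>.045)&(W[...,2]<.12)&(a.max(2)<70); m[:,:450]=0; m[230:]=0
p=W[m]; print('pad',len(p),cv2.minAreaRect(p[:,:2].astype(np.float32)),p.mean(0),p[:,2].min(),p[:,2].max())
n=np.linalg.svd(p-p.mean(0),full_matrices=False)[2][2]; print('pad normal',n)
E
```

```text
wrist flank 339 (array([0.5284, 0.0598]), np.float64(0.0001))
wrist seat edge 175 (array([0.529, 0.06 ]), np.float64(0.0003))
top0 flank 32 (array([0.5303, 0.0608]), np.float64(0.0002))
top0 seat edge 105 (array([0.5302, 0.0601]), np.float64(0.0013))
scene0 flank 138 (array([0.5312, 0.0609]), np.float64(0.0009))
scene0 seat edge 24 (array([0.532 , 0.0612]), np.float64(0.0008))
scene flank 135 (array([0.5311, 0.0608]), np.float64(0.0008))
scene seat edge 21 (array([0.5329, 0.0613]), np.float64(0.0009))
pad 7753 ((0.5828179717063904, -0.12371278554201126), (0.07612641900777817, 0.1646147519350052), 79.54444122314453) [ 0.54805303 -0.11634408  0.07908156] 0.04742232384423001 0.09647213992457238
pad normal [ 0.33923263 -0.03249889  0.94014097]
```

Call:
arm_command(series=[{"dp":[0,0.014,0.06],"angular":[0.001,0.003,0.003],"gripper":50},{"dp":[0,0,0.06],"angular":[0,0,0],"gripper":50},{"dp":[0,0,0],"angular":[0,0,0],"gripper":50},{"dp":[0,0,0],"angular":[0,0,0],"gripper":50},{"dp":[0.05,0,0],"angular":[0,0,0],"gripper":50},{"dp":[0.05,0,0],"angular":[0,0,0],"gripper":50},{"dp":[0,0,0],"angular":[0,0,0],"gripper":50},{"dp":[0,0,0],"angular":[0,0,0],"gripper":50}])

```text
clock: 8.55
position: [0.5291, 0.0611, 0.1784]
ee_rot: [-0.473, -0.525, -0.473, 0.526]
contact_force: [-0.2, -0.1, -3.0]
width: 0.0561
```

```bash
python3 - <<'E'
from h import *
a,P,T,pl,c,n=rim(); s,T=pose(); print(T[:3,3],s['contact_force'],s['width'],pl,c)
print('axis at post top', T[:3,3]+T[:3,:3]@np.r_[.03,c])
rows([.529,.0595,.16],1)
E
```

```text
[0.52896589 0.0610628  0.17838193] [-0.03763912  0.43199629 -1.74929777] 0.05608449203291131 [-0.03535188  0.0013926  -0.00371714] [ 0.00028417 -0.00054675]
axis at post top [0.52926482 0.06155544 0.14838113]
[0.153, 0.002, 0.013] [0.002, 0.001, 0.001]
```

Call:
arm_command(series=[{"dp":[0,0,0.013],"angular":[0.002,0.001,0.001],"gripper":50},{"dp":[0.08,0,0],"angular":[0,0,0],"gripper":50},{"dp":[0.08,0,0],"angular":[0,0,0],"gripper":50},{"dp":[0.08,0,0],"angular":[0,0,0],"gripper":50},{"dp":[0.05,0,0],"angular":[0,0,0],"gripper":50},{"dp":[0.05,0,0],"angular":[0,0,0],"gripper":50},{"dp":[0,0,0],"angular":[0,0,0],"gripper":50},{"dp":[0,0,0],"angular":[0,0,0],"gripper":50}])

```text
clock: 9.6
position: [0.5287, 0.0595, 0.1343]
ee_rot: [0.472, 0.527, 0.472, -0.526]
contact_force: [0.7, 0.1, -1.3]
width: 0.0561
```

```bash
python3 - <<'E'
from h import *
a,P,T,pl,c,n=rim(); s,T=pose(); print(T[:3,3],s['contact_force'],s['moment'],s['width'],pl,c)
cv2.imwrite('pics/w4.png',a)
rows([.529,.0595,.08],1)
E
```

```text
[0.52868482 0.05945092 0.13436877] [ 0.10987459 -0.13287487 -2.97400237] [-0.00933853 -0.02671671  0.0376935 ] 0.05608168625725588 [-0.03534898  0.00124388 -0.00252239] [ 0.00027141 -0.00052474]
[0.453, 0.003, -0.0] [-0.0, -0.001, 0.0]
```

View pics/w4.png

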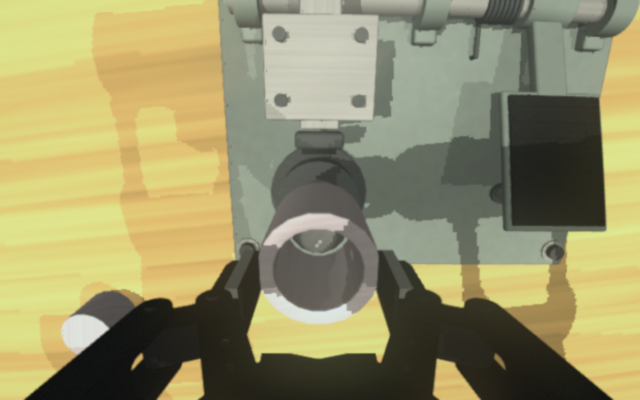

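The post's top shows inside the bore at (320,240), with no side force. I'll keep lowering.

Call:
arm_command(series=[{"dp":[0.05,0,0],"angular":[0,0,0],"gripper":50},{"dp":[0.06,0,0],"angular":[0,0,0],"gripper":50},{"dp":[0.06,0,0],"angular":[0,0,0],"gripper":50},{"dp":[0.06,0,0],"angular":[0,0,0],"gripper":50},{"dp":[0.05,0,0],"angular":[0,0,0],"gripper":50},{"dp":[0.05,0,0],"angular":[0,0,0],"gripper":50},{"dp":[0,0,0],"angular":[0,0,0],"gripper":50},{"dp":[0,0,0],"angular":[0,0,0],"gripper":50}])

```text
clock: 10.65
position: [0.5288, 0.0595, 0.092]
ee_rot: [0.472, 0.527, 0.472, -0.526]
contact_force: [0.1, -0.1, -1.9]
width: 0.056
```

```bash
python3 - <<'E'
from h import *
s,T=pose(); print(T[:3,3],s['contact_force'],s['moment'],s['width'])
rows([.529,.0595,.08],1)
E
```

```text
[0.52880257 0.05950593 0.09202014] [ 0.14499805 -0.07126768 -1.9377935 ] [-0.0257407   0.00244698 -0.04648839] 0.055955307133186444
[0.1, 0.002, -0.0] [-0.0, -0.001, 0.0]
```

Call:
arm_command(series=[{"dp":[0.03,0,0],"angular":[0,0,0],"gripper":50},{"dp":[0.03,0,0],"angular":[0,0,0],"gripper":50},{"dp":[0.02,0,0],"angular":[0,0,0],"gripper":50},{"dp":[0.01,0,0],"angular":[0,0,0],"gripper":50},{"dp":[0.01,0,0],"angular":[0,0,0],"gripper":50},{"dp":[0.01,0,0],"angular":[0,0,0],"gripper":50},{"dp":[0,0,0],"angular":[0,0,0],"gripper":50},{"dp":[0,0,0],"angular":[0,0,0],"gripper":50}])

```text
clock: 11.65
position: [0.5297, 0.0594, 0.0802]
ee_rot: [0.472, 0.528, 0.471, -0.526]
contact_force: [0.5, 0.2, -2.8]
width: 0.0561
```

Call:
arm_command(series=[{"dp":[0.01,0,0],"angular":[0,0,0],"gripper":50},{"dp":[0.01,0,0],"angular":[0,0,0],"gripper":50},{"dp":[0.01,0,0],"angular":[0,0,0],"gripper":50},{"dp":[0,0,0],"angular":[0,0,0],"gripper":50},{"dp":[0,0,0],"angular":[0,0,0],"gripper":50},{"dp":[0,0,0],"angular":[0,0,0],"gripper":50},{"dp":[0,0,0],"angular":[0,0,0],"gripper":50},{"dp":[0,0,0],"angular":[0,0,0],"gripper":50}])

```text
clock: 12.65
position: [0.5303, 0.0593, 0.08]
ee_rot: [0.473, 0.528, 0.471, -0.525]
contact_force: [-0.1, -0.7, 0.7]
width: 0.0562
```

```bash
python3 - <<'E'
from h import *
a,P,T,pl,c,n=rim(); s,T=pose(); print(T[:3,3],s['contact_force'],s['moment'],s['width'],pl,c, 'rim z',T[2,3]-pl[0])
rows([.529,.0595,.08],1)
E
```

```text
[0.53026894 0.0593034  0.08003587] [-0.58826856 -0.45808149  0.9844605 ] [ 0.03994021  0.07176802 -0.00603729] 0.05579633435860332 [-0.03538991  0.00505177 -0.00317947] [ 0.00023342 -0.00051001] rim z 0.11542577396635743
[0.0, -0.011, -0.0] [-0.0, -0.001, -0.003]
```

Call:
arm_command(series=[{"dp":[0.02,0,0],"angular":[0,0,0],"gripper":50},{"dp":[0.02,0,0],"angular":[0,0,0],"gripper":50},{"dp":[0.02,0,0],"angular":[0,0,0],"gripper":50},{"dp":[0,0,0],"angular":[0,0,0],"gripper":58},{"dp":[0,0,0],"angular":[0,0,0],"gripper":62},{"dp":[0,0,0],"angular":[0,0,0],"gripper":85},{"dp":[0,0,0],"angular":[0,0,0],"gripper":85},{"dp":[0,0,0],"angular":[0,0,0],"gripper":85}])

```text
clock: 13.7
position: [0.5308, 0.0592, 0.0793]
ee_rot: [0.474, 0.529, 0.47, -0.524]
contact_force: [0.1, 0.7, -0.5]
width: 0.0849
```

```bash
python3 - <<'E'
from h import *
a,P,T,pl,c,n=rim(); s,T=pose(); print(T[:3,3],s['contact_force'],s['width'],pl,c, 'rim z',T[2,3]-pl[0], T[:3,3]+T[:3,:3]@np.r_[pl[0],c])
rows([.529,.0595,.2],1)
E
```

```text
[0.53083838 0.05928903 0.07933418] [ 0.6006241  -0.40226023 -0.1380863 ] 0.08480036531450319 [-0.03597452  0.00782057 -0.00057037] [-0.00059061 -0.00046283] rim z 0.11530869770861199 [0.53000896 0.05980873 0.11530321]
[-1.006, -0.007, -0.001] [-0.0, -0.001, -0.005]
```

Call:
arm_command(series=[{"dp":[-0.08,0,0],"angular":[0,0,0],"gripper":85},{"dp":[-0.2,0,0],"angular":[0,0,0],"gripper":85},{"dp":[-0.3,0,0],"angular":[0,0,0],"gripper":85},{"dp":[-0.25,0,0],"angular":[0,-0.001,-0.005],"gripper":85},{"dp":[-0.1,0.03,0.15],"angular":[0,0,0],"gripper":40},{"dp":[0,0.06,0.3],"angular":[0,0,0],"gripper":0},{"dp":[0,0.06,0.3],"angular":[0,0,0],"gripper":0},{"dp":[0,0.06,0.3],"angular":[0,0,0],"gripper":0}])

```text
clock: 14.75
position: [0.5412, -0.0735, 0.1965]
ee_rot: [-0.474, -0.525, -0.472, 0.526]
contact_force: [-0.5, -0.4, -0.3]
width: 0.0119
```

Call:
arm_command(series=[{"dp":[0,0.05,0.2],"angular":[0,0,0],"gripper":0},{"dp":[0,0,0.05],"angular":[0,0,0],"gripper":0},{"dp":[0,0,0],"angular":[0,0,0],"gripper":0},{"dp":[0,0,0],"angular":[0,0,0],"gripper":0},{"dp":[0,0,0],"angular":[0,0,0],"gripper":0},{"dp":[0,0,0],"angular":[0,0,0],"gripper":0},{"dp":[0,0,0],"angular":[0,0,0],"gripper":0},{"dp":[0,0,0],"angular":[0,0,0],"gripper":0}])

```text
clock: 15.75
position: [0.5418, -0.1065, 0.1952]
ee_rot: [-0.473, -0.525, -0.473, 0.527]
contact_force: [0.8, -0.3, 0.3]
width: 0.0001
```

```bash
python3 - <<'E'
from h import *
s,T=pose(); print(T[:3,3],s['contact_force'],s['width'])
rows([.546,-.117,.09],1)
a,W=cloud('wrist'); cv2.imwrite('pics/w5.png',a)
X=cloud('top')[1]
for X in(W,X):
    r=np.hypot(X[...,0]-.53,X[...,1]-.06); q=X[(r>.023)&(r<.029)&(X[...,2]>.1)]
    if len(q)>20: print('sleeve rim',len(q),np.median(q[:,2]),q.mean(0))
E
```

```text
[ 0.54176829 -0.10649279  0.19516558] [ 0.79324817 -0.30265703  0.34389927] 8.779989534999483e-05
[0.876, 0.046, 0.082] [0.002, 0.001, 0.002]
sleeve rim 1227 0.11551206734180394 [0.53164617 0.05837763 0.11538125]
sleeve rim 154 0.11469384412848838 [0.53015748 0.059678   0.11463182]
```

View pics/w5.png

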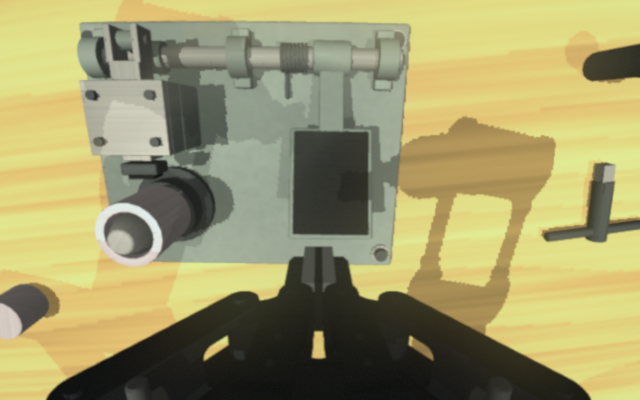

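The sleeve is seated around the post at (130,233), with its rim level at 115 mm. The pad spans (293–370, 130–235), with the shut fingers at (318,260).

```bash
python3 - <<'E'
from h import *
a,W=cloud('wrist'); m=np.zeros((400,640),np.uint8); m[125:238,288:376]=1
m&=((W[...,2]>.045)&(W[...,2]<.12)&(a.max(2)<75)).astype(np.uint8)
m=cv2.morphologyEx(m,cv2.MORPH_OPEN,np.ones((3,3),np.uint8)); p=W[m>0]
ux=np.array([np.cos(YAW),np.sin(YAW)]);uy=np.array([-ux[1],ux[0]])
c=(p[:,0]*ux[0]+p[:,1]*ux[1]); d=p[:,:2]@uy
cx,cy=[(np.percentile(v,.5)+np.percentile(v,99.5))/2 for v in(c,d)]
print('extent',np.ptp(c),np.ptp(d),'centre',cx*ux+cy*uy, 'z range',p[:,2].min(),p[:,2].max(), cv2.minAreaRect(p[:,:2].astype(np.float32)))
near=p[np.abs(c-cx)<.003]; print('z at centre',np.median(near[:,2]))
E
```

```text
extent 0.08947475874907174 0.06866250534209736 centre [ 0.54896707 -0.11837091] z range 0.06072709308308072 0.09644462699518802 ((0.5488177537918091, -0.11862581968307495), (0.06821555644273758, 0.08986829966306686), 83.08829498291016)
z at centre 0.07839248922412903
```

Call:
arm_command(series=[{"dp":[0,0.02,0.05],"angular":[0.002,0.001,0.002],"gripper":0},{"dp":[0.1,0.017,0.042],"angular":[0,0,0],"gripper":0},{"dp":[0.2,0,0],"angular":[0,0,0],"gripper":0},{"dp":[0.2,0,0],"angular":[0,0,0],"gripper":0},{"dp":[0.2,0,0],"angular":[0,0,0],"gripper":0},{"dp":[0.1,0,0],"angular":[0,0,0],"gripper":0},{"dp":[0,0,0],"angular":[0,0,0],"gripper":0},{"dp":[0,0,0],"angular":[0,0,0],"gripper":0}], grip_force=60)

```text
clock: 16.9
position: [0.5455, -0.1217, 0.0937]
ee_rot: [-0.472, -0.527, -0.471, 0.527]
contact_force: [-0.1, 0.0, -0.8]
width: -0.0
```

```bash
python3 - <<'E'
from h import *
s,T=pose(); print(T[:3,3],s['contact_force'],s['width'])
rows([.545,-.118,.08],1)
rows([.545-.0099,-.118+.0011,.036],1)
E
```

```text
[ 0.54551914 -0.12168849  0.09370421] [-0.10274997  0.01401317 -0.83169336] -1.739321962009176e-05
[0.114, -0.008, -0.03] [-0.002, 0.001, -0.0]
[0.481, -0.091, -0.03] [-0.002, 0.001, -0.0]
```

Call:
arm_command(series=[{"dp":[0.05,-0.008,-0.03],"angular":[-0.002,0,0],"gripper":0},{"dp":[0.06,0,0],"angular":[0,0,0],"gripper":0},{"dp":[0.07,-0.015,0],"angular":[0,0,0],"gripper":0},{"dp":[0.07,-0.015,0],"angular":[0,0,0],"gripper":0},{"dp":[0.07,-0.015,0],"angular":[0,0,0],"gripper":0},{"dp":[0.06,-0.015,0],"angular":[0,0,0],"gripper":0},{"dp":[0.05,-0.01,0],"angular":[0,0,0],"gripper":0},{"dp":[0,0,0],"angular":[0,0,0],"gripper":0}])

```text
clock: 17.9
position: [0.5367, -0.1171, 0.0416]
ee_rot: [0.474, 0.527, 0.471, -0.526]
contact_force: [-0.2, 0.4, 6.1]
width: 0.0003
```

```bash
python3 - <<'E'
from h import *
s,T=pose(); print(T[:3,3],s['contact_force'],s['width'])
rows([.545-.0099,-.118+.0011,.036],1)
E
```

```text
[ 0.53674337 -0.11708146  0.04158716] [-0.21609679  0.44144637  6.06542336] 0.00028714830445789117
[0.047, -0.014, -0.0] [0.0, 0.001, -0.002]
```

Call:
arm_command(series=[{"dp":[0.04,-0.007,0],"angular":[0,0,-0.002],"gripper":0},{"dp":[0.04,-0.007,0],"angular":[0,0,0],"gripper":0},{"dp":[0.04,0,0],"angular":[0,0,0],"gripper":0},{"dp":[0.03,0,0],"angular":[0,0,0],"gripper":0},{"dp":[0.03,0,0],"angular":[0,0,0],"gripper":0},{"dp":[0.03,0,0],"angular":[0,0,0],"gripper":0},{"dp":[0.03,0,0],"angular":[0,0,0],"gripper":0},{"dp":[0.03,0,0],"angular":[0,0,0],"gripper":0}])

```text
clock: 18.9
position: [0.532, -0.1165, 0.0139]
ee_rot: [-0.472, -0.525, -0.473, 0.527]
contact_force: [-2.0, 0.8, 9.9]
width: -0.0
```

```bash
python3 - <<'E'
from h import *
s,T=pose(); print(T[:3,3],s['contact_force'],s['width'],s['qd'].round(3))
a,W=cloud('wrist'); cv2.imwrite('pics/w6.png',a)
E
```

```text
[ 0.53201215 -0.11654638  0.01386735] [-2.03820206  0.7828292   9.91417391] -3.9913295471602916e-05 [-0.     0.026  0.029 -0.002 -0.056 -0.   ]
```

View pics/w6.png

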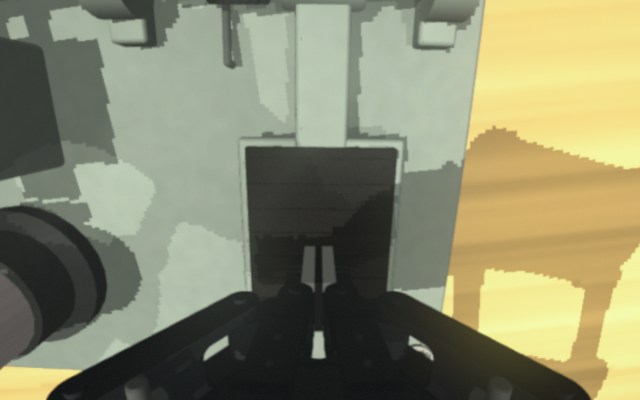

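The fingertips are at (318,250–290), over the black pad at (245–395, 145–295). TCP z reads 14 mm, below the expected 36 mm, so I'll check the pad's height from depth.

```bash
python3 - <<'E'
from h import *
s,T=pose(); print(T[:3,3],s['contact_force'])
a,W=cloud('wrist')
for y in (150,180,210,235,260,280): print(y,[tuple(map(float,W[y,x].round(3))) for x in (255,290,318,350,385)])
print([tuple(map(float,W[y,311].round(3))) for y in (248,255,265,275,285)])
X=cloud('scene')[1]; r=np.hypot(X[...,0]-.545,X[...,1]+.118); q=X[(r<.03)]; print(len(q),np.percentile(q[:,2],[5,25,50,75,95]).round(3))
for n in('scene','top'):
    a=get_image(n)['image']
    cr=a[170:270,270:420] if n=='scene' else a[130:255,240:400]
    cv2.imwrite(f'pics/{n}6.png',cv2.resize(cr,None,fx=4,fy=4))
E
```

```text
[ 0.5319035  -0.11651687  0.0135111 ] [-2.71156384  1.0713244  10.37142647]
150 [(0.59, -0.093, 0.039), (0.588, -0.109, 0.039), (0.587, -0.122, 0.038), (0.585, -0.136, 0.038), (0.584, -0.152, 0.039)]
180 [(0.576, -0.091, 0.039), (0.575, -0.107, 0.039), (0.573, -0.12, 0.04), (0.572, -0.135, 0.039), (0.57, -0.151, 0.039)]
210 [(0.562, -0.089, 0.04), (0.56, -0.105, 0.04), (0.559, -0.119, 0.041), (0.557, -0.134, 0.04), (0.556, -0.15, 0.041)]
235 [(0.55, -0.087, 0.04), (0.548, -0.104, 0.04), (0.546, -0.117, 0.041), (0.545, -0.133, 0.041), (0.543, -0.15, 0.041)]
260 [(0.537, -0.085, 0.042), (0.539, -0.104, 0.05), (0.542, -0.117, 0.059), (0.531, -0.132, 0.04), (0.53, -0.149, 0.041)]
280 [(0.526, -0.083, 0.041), (0.54, -0.105, 0.07), (0.542, -0.117, 0.076), (0.537, -0.129, 0.069), (0.518, -0.149, 0.041)]
[(0.543, -0.114, 0.047), (0.543, -0.114, 0.054), (0.543, -0.114, 0.064), (0.543, -0.114, 0.072), (0.541, -0.114, 0.077)]
2429 [0.036 0.148 0.271 0.362 0.438]
```

View pics/scene6.png

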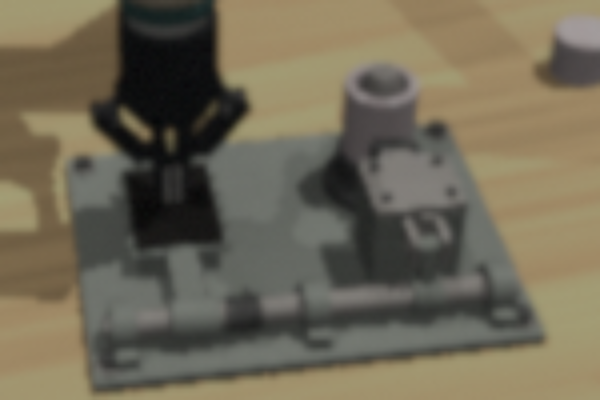

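The scene view shows the fingers on the pad at (175,190), with the sleeve standing seated at (380,110). The pad reads about 40 mm high, 26 mm above the reported TCP. I'll cross-check the pose reading against known heights.

```bash
python3 - <<'E'
from h import *
s,T=pose(); print(T[:3,3],s['contact_force'],s['width'],s['clock'])
a,W=cloud('wrist'); S=cloud('scene')[1]; X=cloud('top')[1]
ux=np.array([np.cos(YAW),np.sin(YAW)]);uy=np.array([-ux[1],ux[0]]); o=np.array([.53,.06])
for n,C in(('wrist',W),('scene',S),('top',X)):
    d=C[...,:2]-o; u=d@ux; v=d@uy; z=C[...,2]
    # plate between post and treadle
    q=z[(abs(u-.02)<.05)&(v<-.06)&(v>-.12)&(z<.03)]; print(n,'plate',len(q),np.nanmedian(q).round(4))
    q=z[(v>.1)&(v<.16)&(z<.01)] ; print(n,'bench',len(q),np.nanmedian(q).round(4) if len(q) else '')
    for u0 in(.01,.02,.03,.04,.05,.06,.07):
        q=z[(abs(u-u0)<.004)&(abs(v+.178)<.03)&(z<.06)&(z>.02)]
        if len(q)>4: print('   pad',u0,len(q),np.median(q).round(4),end=';')
    print()
E
```

```text
[ 0.53196964 -0.11653723  0.01384288] [-3.85681966  0.58004672  8.78112175] -0.0002738316467547675 19.15
wrist plate 15398 0.0127
wrist bench 0 
   pad 0.01 694 0.0413;   pad 0.02 811 0.0409;   pad 0.03 2336 0.0407;   pad 0.04 2024 0.04;   pad 0.05 2125 0.0399;   pad 0.06 2168 0.0398;   pad 0.07 2248 0.0396;
scene plate 497 0.0089
scene bench 4412 -0.0016
   pad 0.01 15 0.0385;   pad 0.02 17 0.0389;   pad 0.03 60 0.0394;   pad 0.04 32 0.0381;   pad 0.05 33 0.0373;   pad 0.06 28 0.0373;   pad 0.07 34 0.0374;
top plate 323 0.0121
top bench 7167 -0.0005
```

Call:
arm_command(series=[{"dp":[0.04,0.01,0],"angular":[0,0,0],"gripper":0},{"dp":[0.04,0.01,0],"angular":[0,0,0],"gripper":0},{"dp":[0.04,0,0],"angular":[0,0,0],"gripper":0},{"dp":[0.04,0,0],"angular":[0,0,0],"gripper":0},{"dp":[0.04,0,0],"angular":[0,0,0],"gripper":0},{"dp":[0.04,0,0],"angular":[0,0,0],"gripper":0},{"dp":[0.04,0,0],"angular":[0,0,0],"gripper":0},{"dp":[0.04,0,0],"angular":[0,0,0],"gripper":0}])

```text
clock: 20.3
position: [0.5319, -0.1167, 0.0093]
ee_rot: [-0.475, -0.525, -0.47, 0.526]
contact_force: [-10.2, 2.7, 36.0]
width: 0.0003
```

```bash
cat >> h.py <<'E'
def padz():
    s,T=pose(); print(T[:3,3].round(4),s['contact_force'].round(1),s['width'].round(4),s['clock'])
    a,C=cloud('wrist'); ux=np.array([np.cos(YAW),np.sin(YAW)]);uy=np.array([-ux[1],ux[0]])
    d=C[...,:2]-np.array([.53,.06]); u=d@ux; v=d@uy; z=C[...,2]
    for u0 in(.02,.03,.04,.05,.06,.07):
        q=z[(abs(u-u0)<.004)&(abs(v+.178)<.03)&(z<.06)&(z>.02)]; print(u0,len(q),np.median(q).round(4),end='; ')
    q=z[(abs(u-.02)<.05)&(v<-.06)&(v>-.12)&(z<.03)]; print('plate',np.median(q).round(4))
    return a,C,T
E
python3 - <<'E'
from h import *
a,C,T=padz()
q=(C-T[:3,3])@T[:3,:3]
for y in range(238,300,8): print(y,[tuple(map(float,q[y,x].round(3))) for x in (311,318,327)])
E
```

```text
Traceback (most recent call last):
  File "h.py", line 43, in padz
    s,T=pose(); print(T[:3,3].round(4),s['contact_force'].round(1),s['width'].round(4),s['clock'])
                                                                   ^^^^^^^^^^^^^^^^
AttributeError: 'float' object has no attribute 'round'
```

```bash
sed -i "s/s\['width'\].round(4)/s['width']/" h.py; python3 - <<'E'
from h import *
a,C,T=padz()
q=(C-T[:3,3])@T[:3,:3]
for y in range(238,300,8): print(y,[tuple(map(float,q[y,x].round(3))) for x in (311,318,327)])
W=C;r=np.hypot(W[...,0]-.53,W[...,1]-.06); p=cloud('scene')[0]; cv2.imwrite('pics/scene7.png',cv2.resize(p[170:270,270:420],None,fx=4,fy=4))
E
```

```text
[ 0.5319 -0.1167  0.0093] [-10.2   2.7  36. ] 0.0003080711850445859 20.3
0.02 824 0.0366; 0.03 2635 0.0371; 0.04 2019 0.0362; 0.05 2124 0.0365; 0.06 2179 0.0368; 0.07 2287 0.0369; plate 0.0127
238 [(-0.028, 0.013, -0.004), (-0.028, 0.013, -0.001), (-0.027, 0.013, 0.004)]
246 [(-0.031, 0.011, -0.004), (-0.03, 0.01, -0.001), (-0.031, 0.01, 0.004)]
254 [(-0.04, 0.01, -0.004), (-0.04, 0.011, -0.001), (-0.04, 0.011, 0.003)]
262 [(-0.047, 0.01, -0.004), (-0.048, 0.011, -0.001), (-0.049, 0.011, 0.003)]
270 [(-0.054, 0.01, -0.003), (-0.055, 0.011, -0.001), (-0.055, 0.01, 0.003)]
278 [(-0.06, 0.01, -0.003), (-0.061, 0.01, -0.001), (-0.061, 0.01, 0.003)]
286 [(-0.064, 0.009, -0.003), (-0.064, 0.009, -0.001), (-0.068, 0.011, 0.003)]
294 [(-0.073, 0.011, -0.003), (-0.064, 0.005, -0.001), (-0.074, 0.011, 0.002)]
```

View pics/scene7.png

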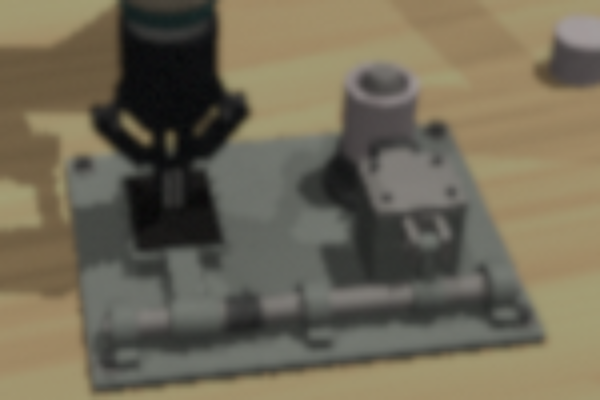

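The pad is level at 36–37 mm, so it is at the stop, and the force has jumped from 10 to 36 N. The picture shows the treadle down and the sleeve still upright at (380,110). I'll hold briefly, then let it up.

Call:
arm_command(series=[{"dp":[0.03,0.005,0],"angular":[0,0,0],"gripper":0},{"dp":[0.03,0.005,0],"angular":[0,0,0],"gripper":0},{"dp":[0.03,0,0],"angular":[0,0,0],"gripper":0},{"dp":[0.03,0,0],"angular":[0,0,0],"gripper":0},{"dp":[0.03,0,0],"angular":[0,0,0],"gripper":0},{"dp":[0.03,0,0],"angular":[0,0,0],"gripper":0},{"dp":[0.03,0,0],"angular":[0,0,0],"gripper":0},{"dp":[0.03,0,0],"angular":[0,0,0],"gripper":0}])

```text
clock: 21.4
position: [0.5322, -0.1168, 0.0095]
ee_rot: [0.479, 0.526, 0.467, -0.525]
contact_force: [-7.6, 2.1, 28.0]
width: -0.0001
```

```bash
python3 - <<'E'
from h import *
padz()
E
```

```text
[ 0.5322 -0.1168  0.0095] [-7.6  2.1 28. ] -0.00014323239951065817 21.4
0.02 818 0.0368; 0.03 2624 0.0373; 0.04 2033 0.0364; 0.05 2137 0.0367; 0.06 2184 0.0369; 0.07 2305 0.0369; plate 0.0127
```

Held. Now the slow release upward.

Call:
arm_command(series=[{"dp":[-0.05,0.01,0],"angular":[0,0,0],"gripper":0},{"dp":[-0.08,0.01,0],"angular":[0,0,0],"gripper":0},{"dp":[-0.08,0.01,0],"angular":[0,0,0],"gripper":0},{"dp":[-0.08,0.01,0],"angular":[0,0,0],"gripper":0},{"dp":[-0.1,0.01,0],"angular":[0,0,0],"gripper":0},{"dp":[-0.1,0.01,0],"angular":[0,0,0],"gripper":0},{"dp":[-0.15,0,0],"angular":[0,0,0],"gripper":0},{"dp":[-0.2,0,0],"angular":[0,0,0],"gripper":0}])

```text
clock: 22.45
position: [0.5374, -0.1163, 0.1157]
ee_rot: [0.479, 0.526, 0.467, -0.525]
contact_force: [1.3, -0.2, 0.1]
width: -0.0002
```

Call:
arm_command(series=[{"dp":[-0.3,0,0],"angular":[0,0,0],"gripper":0},{"dp":[-0.3,0,0],"angular":[0,0,0],"gripper":0},{"dp":[-0.3,0,0],"angular":[0,0,0],"gripper":0},{"dp":[-0.2,0,0],"angular":[0,0,0],"gripper":0},{"dp":[0,0,0],"angular":[0,0,0],"gripper":0},{"dp":[0,0,0],"angular":[0,0,0],"gripper":0},{"dp":[0,0,0],"angular":[0,0,0],"gripper":0},{"dp":[0,0,0],"angular":[0,0,0],"gripper":0}])

```text
clock: 23.45
position: [0.529, -0.1131, 0.2475]
ee_rot: [-0.474, -0.522, -0.473, 0.529]
contact_force: [-0.3, 0.8, -1.1]
width: 0.0
```

```bash
python3 - <<'E'
from h import *
s,T=pose(); print(T[:3,3],s['contact_force'],s['clock'])
a,W=cloud('wrist'); cv2.imwrite('pics/w8.png',a); X=cloud('top')[1]; P0=np.load('c.npz')['P']
r=np.hypot(W[...,0]-.53,W[...,1]-.06); q=W[(r>.023)&(r<.029)&(W[...,2]>.1)]; print('rim',len(q),q.mean(0),np.percentile(q[:,2],[5,50,95]))
r=np.hypot(W[...,0]-.549,W[...,1]+.118); q=W[(r<.03)&(W[...,2]>.02)&(W[...,2]<.12)]; print('pad z',len(q),np.median(q[:,2]),np.ptp(q[:,2]))
for b in((172,210,236,270,.035,.055),(445,475,158,182,.03,.09),(438,492,205,248,.006,.04)):
    for C in(P0,X):
        p=C[b[2]:b[3],b[0]:b[1]].reshape(-1,3); p=p[(p[:,2]>b[4])&(p[:,2]<b[5])]; print('bystander',len(p),p.mean(0).round(4))
E
```

```text
[ 0.52903669 -0.11311403  0.24750627] [-0.25511561  0.79629437 -1.14292059] 23.45
rim 1094 [0.52884643 0.05687394 0.11290222] [0.10264653 0.11491296 0.11652433]
pad z 2566 0.07868941008231489 0.0244154129430339
bystander 366 [0.4112 0.3055 0.0442]
bystander 361 [0.4113 0.3056 0.0444]
bystander 197 [ 0.6323 -0.42    0.0716]
bystander 198 [ 0.6323 -0.4199  0.0715]
bystander 442 [ 0.4627 -0.4406  0.0174]
bystander 437 [ 0.4623 -0.4405  0.0177]
```

View pics/w8.png

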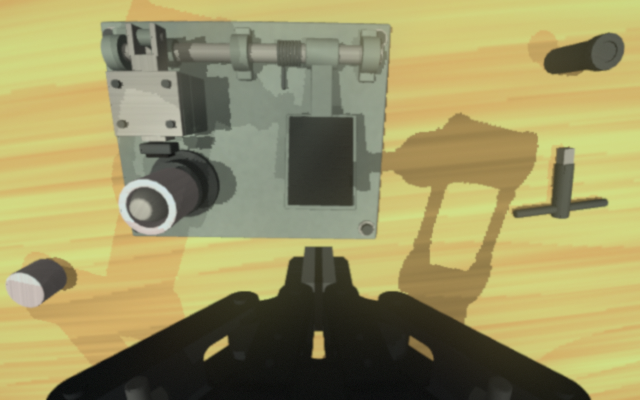

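The final view shows the sleeve seated on the post at (147,206), the treadle back up with its pad centre at (320,160), the ram retracted, and the bystanders unmoved. Handing in.

```bash
python3 -c "
from rig import sign_off; print(sign_off())"
```

```text
the job is handed in; nothing more can be done
None
```

I lowered the sleeve onto the post in the gripper until it sat on its seat. I then pressed the treadle to its stop with the shut fingers, held it about 1 s and let it back up slowly. The job was handed in at about 23.5 s on the robot's clock; no verdict was reported.

**Last checks**
- **Sleeve:** its rim is at 115 mm, as it should be when seated.
- **Treadle at the stop:** the pad read level at 36–37 mm, with the force jumping from about 10 N to 36 N and staying near 28 N during the hold. The pad is now back up, with its centre at 79 mm.
- **Bystanders:** the blank, collet and chuck key are where they were, within 0.5 mm.
- **Robot:** it is clear of everything.

**What disagreed or was not checked**
- While pressing, the reported TCP was about 27 mm below the pad surface where the fingers touched. I relied on the measured pad height and the force jump instead.
- The gripper reported about 56 mm of opening on the 60 mm sleeve.
- I did not see the stamp mark itself; the stamp faces away from where the cameras could see it.

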